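# Lay the tall jade block on the viewing board

### The arm

A 6-joint arm with a two-finger parallel gripper is mounted at the origin on the work surface. World frame = base frame: x ahead of the robot, y to its left, z up, the work surface at z = 0. Lengths are in mm, angles in rad, forces in N, time in s.
With the tool pointing down it reaches from about 275 to 1000 mm from the base axis. Payload 8.4 kg.
Tool frame: the origin (TCP) lies at the very end of the fingers, on their centre line; the grasp point (between the pads) lies 19 mm behind it; z points along the fingers, y is the line along which they close (so a half turn about z gives the same grasp; the last joint's range is limited). The gripper opens to 85 mm and grips with 20 to 120 N. Pads are 22 mm wide; open, the fingers measure 114 mm over their backs; the gripper's body (76 mm by 85 mm) begins 54 mm behind the grasp point. The pads swing forward as they close: fully open they stand 13 mm farther back than shut.
Start: joints at [-1.144, 0.353, 1.633, -0, 1.155, -0.002], TCP at [259.861, -568.419, 231.281] pointing down, gripper open.
Joint ranges: [-2.63, 2.63], [-0.92, 2.1], [0.06, 2.66], [-1.3, 4.44], [0, 2.69], [-3.02, 3.02]. Speed limits (rad/s): [2.22, 2.22, 2.79, 3.14, 3.14, 3.14].

### API

Orientations are given as a 3x3 rotation matrix whose columns are the frame's x, y, z axes.
In Python, from plant import env, viewer, job_done gives the robot as it stands.
- The arm moves only by the tool play_rows, never from a script. Its argument "deltas" is a list of rows, each an object of numbers: "tx", "ty", "tz": the shift along the tool's x, y, z in cm; "ax", "ay", "az": the turn, a rotation vector about the tool's x, y, z in degrees; "gripper": the opening, from 0 (shut) to 1 (fully open). In form: [{"tx": .., "ty": .., "tz": .., "ax": .., "ay": .., "az": .., "gripper": ..}, ...]. A call has 1 to 8 rows; each row shifts and turns the commanded pose from where the row before left it, along the tool's axes as they then stand; what a row does not reach is not made up. A row lasts 1/8 s, in which the tool goes at most 62.5 mm and 10.7 degrees, less where a joint would pass 70% of its speed; a pose out of reach is approached as far as the arm can. A call is refused whole if a number of a shift passes 6.25 or a number of a turn 10.7, either way. A call with a gripper value outside its range is refused whole. The fingers move at their own pace and stop on an object; "squeeze" is the grip in N (left out, the last holds). Time passes only in rows, so rows that do not move let the fingers close. It gives the time, the measured TCP pose, the force, the opening and the grip force at its end, in the units of the state.
- env.state(): the state, without advancing time (a new reading comes with each control period).
- viewer.capture(name): name is "scene" or "top" or "wrist"; returns a dict with "frame" (384x512x3 uint8, red, green, blue), "vfov" (degrees; the focal length in pixels is half the picture's height over the tangent of half this angle, whatever the lens; pixels are square), "cx", "cy" (the principal point, pixels), "k1" (the pictures are not rectified: a ray, as slopes to the right and down, at radius r is drawn at 1 + k1 r^2 times it, then the intrinsics apply), "extrinsics" (4x4, takes a point from camera to world coordinates). Camera axes: x right, y up, looking along -z (the intrinsics and any distortion apply to the point x, -y, -z); pixel columns grow to the right and rows downward; lengths in mm; the calibration is good to about 2 mm. A picture is of the moment at which its call begins. There is no depth.
- job_done(): hands the job in; it is judged then, once.
Trained networks look in a picture, given as the dict that the camera call returned (one of the last four; its "shot" number tells which), for a name from the list of things; names that differ only in an ending like _2 or _b are one class to them, and where a whole thing is asked for, a point or a joint stands for the part that bears it (a point fixed in the world has none). Each returns a list of dicts, best first, with "conf" (0 to 1); they miss things now and then, are a little off and sometimes report something else, mostly with a low value. They report only what shows in the picture. A call takes as long as a camera call. They do not tell look-alikes from the thing itself.
- viewer.cut_out(picture, label): "region" (384x512 bool, what is visible of it) and "extent" ([left, top, right, bottom] in pixels, round what is visible of it).
The state is a dict: "time_s": time; "qpos": joint angles; "qvel": joint speeds; "tau": joint torques, N m; "eef_pos": TCP position; "ee_rot": TCP orientation; "wrist_force": force on the tool from outside, world axes, zero at the start; "ft_torque": the same for the moment, N m; "gripper_width": opening from 0.0 (shut) to 1.0 (fully open); "finger_force": force on a finger pad.
Only numpy, scipy, OpenCV 4.12 (cv2) and the standard library are available. Lean on these libraries where they do the work, as an engineer would, in place of code of your own. Each camera call takes 0.05 s, during which the arm holds its last target. There are 200 camera calls.

### The job

Three stones stand on the stall in a row along the front edge of the low viewing board. Push the upper part of the tallest one, the tall sawn block, towards the board so that it pivots over the board's edge and comes to lie flat and roughly square on the board, polished window up and its foot end still at the edge (sticking out over it a little is fine). Tip it, do not pick it up, and leave the other two stones where they stand.

Things in the scene. Friction and masses are not known exactly. Their poses are not given: they have to be found in the camera images.
- tall_block: Sawn block of pale jade, 45 (x) x 55 (y) x 115 (z) mm, 0.7-0.95 kg, loose, standing on end 3-8 mm before the board, square to its edge within 5 degrees. Origin: centre of its foot (the 45 x 55 end it starts on); z: along its length, up at the start; x: to the board. The -x face, towards the robot, has the greener polished window. On the board's edge it topples by itself past about 25 degrees.
- short_block: Bystander: a sawn block of the same jade and look, 45 x 55 mm and only 70 mm tall, standing loose in the same row. Origin: centre of its foot, z up.
- half_boulder: Bystander: a rough round grey-brown half boulder with a flat green cut top, 72 mm across and 60 mm tall, standing loose in the same row. Origin: on its underside, 13.5 mm from its middle towards the board; z up.
- viewing_board: Fixed flat wooden board, cork top, aluminium front edge: 170 (x) x 460 (y) x 12 (z) mm, lying on the stall, top 12 mm above it. Origin: middle of its front edge (nearest the robot), at the stall's surface; x: level, from that edge across the board, away from the robot; y: along the edge; z: up. The three stones stand before this edge about 135 mm apart, in any order.
Not all that is in view belongs to the job. What is shaped like the tall_block but yellow is not meant.

How it is judged:
By the outcome, as a careful person would: the job done as asked, in the order asked, and still so for the second after the job is handed in, with the robot touching nothing.
It also fails if it takes over 29 s, if anything falls off the work surface, if the arm or the gripper's body presses on something with over 40 N, if the wrist force passes 120 N, or if a joint passes its speed limit or range.

## Working session

There is one attempt and no reset: what is moved stays moved. The work goes in short steps, Python scripts to look and compute and a tool call to move; the robot and the scene stay as the last step left them, time stands still between calls to the robot, and variables do not carry over. Pictures are saved under pics/ and viewed, at most 10 in all, crops included, and the job is handed in when it is done.

Besides the shell and the picture viewer there is one more tool, called after "Request:" as name(argument=value, ...), one argument or row to a line, values as JSON. play_rows: Moves the arm, as the interface text tells. Its arguments: {"type":"object","properties":{"deltas":{"type":"array","items":{"type":"object","properties":{"tx":{"type":"number"},"ty":{"type":"number"},"tz":{"type":"number"},"ax":{"type":"number"},"ay":{"type":"number"},"az":{"type":"number"},"gripper":{"type":"number"}}}},"squeeze":{"type":"number"}},"required":["deltas"]}

```bash
mkdir -p pics; cat > h.py <<'E'
import numpy as np, cv2
from plant import env, viewer, job_done
def ray(c,u,v):
    H=c["frame"].shape[0]; f=H/2/np.tan(np.radians(c["vfov"])/2)
    d=np.array([(u-c["cx"])/f,(v-c["cy"])/f]); s=d.copy()
    for _ in range(20): s=d/(1+c["k1"]*(s@s))
    E=np.array(c["extrinsics"]); r=E[:3,:3]@np.array([s[0],-s[1],-1]); return E[:3,3],r/np.linalg.norm(r)
def at(c,u,v,z):
    o,r=ray(c,u,v); return o+r*(z-o[2])/r[2]
def tri(*obs):
    A=np.zeros((3,3));b=np.zeros(3)
    for c,u,v in obs:
        o,r=ray(c,u,v);P=np.eye(3)-np.outer(r,r);A+=P;b+=P@o
    return np.linalg.solve(A,b)
def proj(c,p):
    H=c["frame"].shape[0]; f=H/2/np.tan(np.radians(c["vfov"])/2)
    E=np.array(c["extrinsics"]); q=E[:3,:3].T@(np.array(p)-E[:3,3]); s=np.array([q[0],-q[1]])/-q[2]
    s=s*(1+c["k1"]*(s@s)); return f*s+[c["cx"],c["cy"]]
E
python3 - <<'E'
from h import *
import pickle
cs={}
for n in ("scene","top"):
    c=viewer.capture(n); cs[n]=c
    for l in ("tall_block","short_block","half_boulder","viewing_board"):
        for d in viewer.cut_out(c,l): print(n,l,round(d["conf"],2),d["extent"])
    print(np.array(c["extrinsics"]).round(2).tolist(),c["vfov"],c["k1"])
pickle.dump(cs,open("cs.pkl","wb"))
im=np.vstack([cs["scene"]["frame"],cs["top"]["frame"]])[:,:,::-1]
for n in cs: cv2.imwrite(f"pics/{n}0.png",cv2.resize(cs[n]["frame"][:,:,::-1],(800,600)))
print(env.state()["time_s"])
E
```

```text
scene tall_block 0.92 [103.3, 162.3, 153.4, 235.1]
scene tall_block 0.83 [186.9, 119.6, 220.6, 170.6]
scene tall_block 0.76 [177.1, 166.6, 223.1, 236.9]
scene short_block 0.65 [239.9, 164.7, 282.0, 214.0]
scene half_boulder 0.7 [300.2, 142.8, 337.1, 185.5]
scene viewing_board 0.84 [151.3, 169.3, 439.1, 350.8]
[[0.49, -0.59, 0.64, 954.51], [0.87, 0.32, -0.38, -278.0], [0.02, 0.74, 0.67, 499.11], [0.0, 0.0, 0.0, 1.0]] 54.2265461156329 0.03701737148850532
top tall_block 0.93 [277.1, 220.2, 313.4, 256.8]
top tall_block 0.66 [305.3, 158.6, 344.3, 195.0]
top tall_block 0.64 [356.0, 188.2, 404.3, 223.7]
top short_block 0.62 [247.4, 165.0, 277.1, 196.6]
top short_block 0.36 [307.2, 158.9, 344.0, 193.9]
top half_boulder 0.66 [171.2, 171.0, 209.3, 206.9]
top viewing_board 0.88 [148.8, 90.6, 372.3, 168.5]
[[-0.01, 0.98, -0.18, 375.8], [-1.0, -0.02, -0.03, -29.61], [-0.03, 0.18, 0.98, 793.58], [0.0, 0.0, 0.0, 1.0]] 52.45611255085062 -0.05758089733953221
0.5
```

View pics/scene0.png

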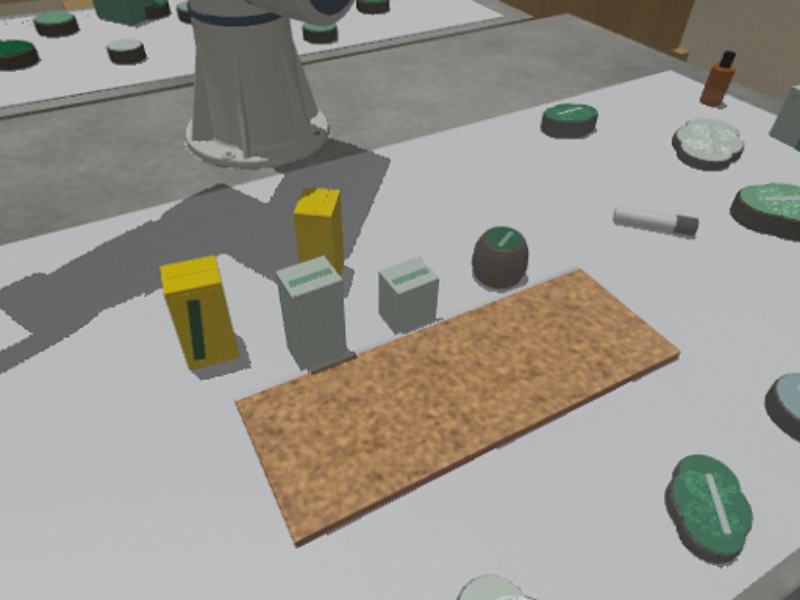

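View pics/top0.png

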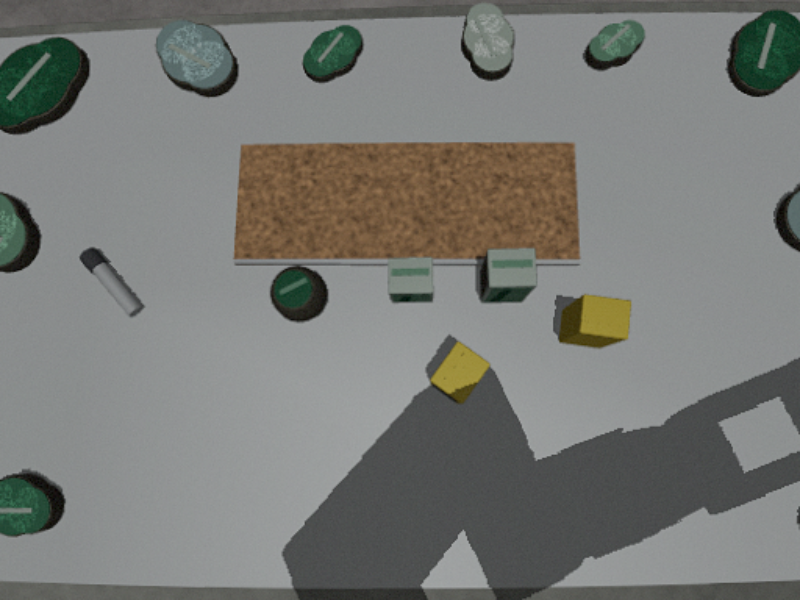

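The top view shows three candidates (original px): the pale green stone at about (326,176), and yellow look-alikes at (378,206) and (295,238). The pale one in the row at the board's edge, taller than its pale neighbour at (262,180), fits the description. I'll confirm it in a crop and measure it.

```bash
python3 - <<'E'
from h import *
import pickle
cs=pickle.load(open("cs.pkl","rb"));s,t=cs["scene"],cs["top"]
a=cv2.resize(s["frame"][155:245,165:295],None,fx=4,fy=4,interpolation=2)[:,:,::-1]
b=cv2.resize(t["frame"][150:205,235:365],None,fx=4,fy=4,interpolation=2)[:,:,::-1]
cv2.imwrite("pics/crop.png",np.vstack([a,b]))
for u in (152,369): print(at(t,u,168,0).round(1),at(t,u,166.5,12).round(1))
st=env.state();print(st["ee_rot"],st["eef_pos"])
E
```

```text
[565.3 227.3   0. ] [565.7 223.5  12. ]
[ 556.5 -228.5    0. ] [ 556.9 -225.6   12. ]
[[ 9.09481894e-01  4.15743533e-01 -5.04567418e-06]
 [ 4.15743532e-01 -9.09481890e-01  7.99555563e-05]
 [ 2.86520562e-05 -7.48158371e-05 -9.99999997e-01]] [ 259.8654294  -568.39386924  231.25100172]
```

View pics/crop.png

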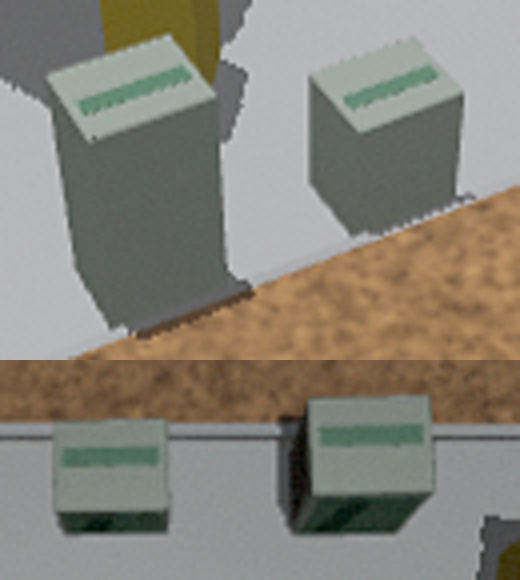

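The crop confirms it: the left stone in the scene crop (right in the top crop) is the taller pale jade one, at the board's edge. Its window is on the robot side.

```bash
python3 - <<'E'
from h import *
import pickle
cs=pickle.load(open("cs.pkl","rb"));s,t=cs["scene"],cs["top"]
S=dict(D=(95,140),C=(215,98),A=(48,77),B=(168,35));T=dict(C=(308,37),D=(431,35),A=(431,131),B=(310,134))
P={k:tri((s,165+S[k][0]/4,155+S[k][1]/4),(t,235+T[k][0]/4,150+T[k][1]/4)) for k in S}
for k in P: print(k,P[k].round(1))
ctr=sum(P.values())/4;f=(P["C"]+P["D"]-P["A"]-P["B"])/2;w=(P["C"]+P["B"]-P["A"]-P["D"])/2
print(ctr.round(1),f.round(1),w.round(1),np.degrees(np.arctan2(f[1],f[0])),np.degrees(np.arctan2(-w[0],w[1])))
print(at(t,235+(310+431)/8,150+(530-360)/4,0).round(1))
E
```

```text
D [ 549.4 -151.6  113.3]
C [549.1 -98.9 112. ]
A [ 505.4 -151.4  111.5]
B [504.7 -98.4 112. ]
[ 527.2 -125.1  112.2] [44.2 -0.3  0.9] [-0.5 52.9 -0.4] -0.4313825329519468 0.5735104281472976
[ 506.4 -140.4    0. ]
```

Request:
play_rows(
  deltas=[
    {"az": 8.5, "gripper": 0},
    {"az": 8.5, "gripper": 0},
    {"az": 8.5, "gripper": 0},
    {"ty": -5, "tx": 2, "gripper": 0},
    {"ty": -5, "tx": 2, "gripper": 0},
    {"ty": -5, "tx": 2, "gripper": 0},
    {"ty": -5, "tx": 2, "gripper": 0},
    {"ty": -5, "tx": 2, "gripper": 0},
  ],
)

```text
invalid input
```

Request:
play_rows(
  deltas=[
    {"ty": -5, "tx": 2, "gripper": 0},
    {"ty": -5, "tx": 2, "gripper": 0},
    {"ty": -5, "tx": 2, "gripper": 0},
    {"ty": -4.2, "tx": 2, "gripper": 0},
    {"gripper": 0},
    {"gripper": 0},
  ],
)

```text
invalid input
```

Request:
play_rows(
  deltas=[
    {"tx": 0, "ty": 0, "tz": 0, "ax": 0, "ay": 0, "az": 8.5, "gripper": 0},
    {"tx": 0, "ty": 0, "tz": 0, "ax": 0, "ay": 0, "az": 8.5, "gripper": 0},
    {"tx": 0, "ty": 0, "tz": 0, "ax": 0, "ay": 0, "az": 8.5, "gripper": 0},
    {"tx": 2, "ty": -5, "tz": 0, "ax": 0, "ay": 0, "az": 0, "gripper": 0},
    {"tx": 2, "ty": -5, "tz": 0, "ax": 0, "ay": 0, "az": 0, "gripper": 0},
    {"tx": 2, "ty": -5, "tz": 0, "ax": 0, "ay": 0, "az": 0, "gripper": 0},
    {"tx": 2, "ty": -5, "tz": 0, "ax": 0, "ay": 0, "az": 0, "gripper": 0},
    {"tx": 2, "ty": -5, "tz": 0, "ax": 0, "ay": 0, "az": 0, "gripper": 0},
  ],
)

```text
time_s: 1.5
eef_pos: [364.4, -318.6, 231.5]
ee_rot: [[1.0, -0.017, 0.001], [-0.017, -1.0, -0.0], [0.001, 0.0, -1.0]]
wrist_force: [0.5, 0.7, 0.3]
gripper_width: 0.002
finger_force: 0.0
```

Request:
play_rows(
  deltas=[
    {"tx": 2.4, "ty": -4.8, "tz": 0, "ax": 0, "ay": 0, "az": 0, "gripper": 0},
    {"tx": 2.4, "ty": -4.8, "tz": 0, "ax": 0, "ay": 0, "az": 0, "gripper": 0},
    {"tx": 2.4, "ty": -4.8, "tz": 0, "ax": 0, "ay": 0, "az": 0, "gripper": 0},
    {"tx": 2.4, "ty": -4.8, "tz": 0, "ax": 0, "ay": 0, "az": 0, "gripper": 0},
    {"tx": 0, "ty": 0, "tz": 4.7, "ax": 0, "ay": 0, "az": 0, "gripper": 0},
    {"tx": 0, "ty": 0, "tz": 4.7, "ax": 0, "ay": 0, "az": 0, "gripper": 0},
    {"tx": 0, "ty": 0, "tz": 4.7, "ax": 0, "ay": 0, "az": 0, "gripper": 0},
    {"tx": 0, "ty": 0, "tz": 0, "ax": 0, "ay": 0, "az": 0, "gripper": 0},
  ],
)

```text
time_s: 2.5
eef_pos: [460.6, -128.9, 87.9]
ee_rot: [[1.0, -0.016, -0.006], [-0.016, -1.0, 0.002], [-0.006, -0.002, -1.0]]
wrist_force: [1.2, 0.2, 0.9]
gripper_width: 0.003
finger_force: 0.0
```

```bash
python3 - <<'E'
from h import *
c=viewer.capture("scene");t=viewer.capture("top")
a=cv2.resize(c["frame"][90:250,90:300],(560,427))[:,:,::-1]
cv2.imwrite("pics/s1.png",a)
st=env.state();print(st["eef_pos"],st["wrist_force"])
E
```

```text
[ 463.49063695 -129.81502029   91.17267768] [ 0.22024035 -0.61019628  0.1259547 ]
```

View pics/s1.png

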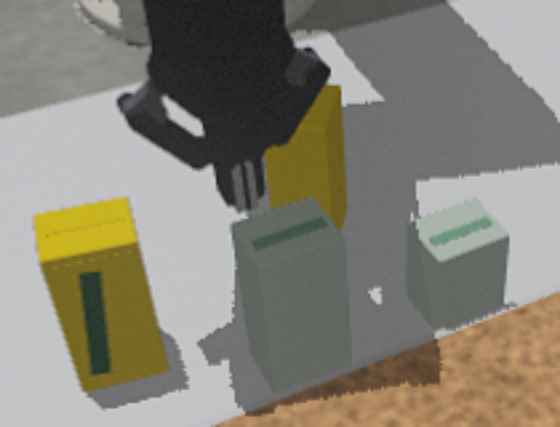

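The fingers are shut behind the tall block's upper part at about (245,200) in the crop, clear of both yellow blocks. I'll push gently.

Request:
play_rows(
  deltas=[
    {"tx": 1, "ty": -0.4, "tz": 0, "ax": 0, "ay": 0, "az": 0, "gripper": 0},
    {"tx": 1, "ty": 0, "tz": 0, "ax": 0, "ay": 0, "az": 0, "gripper": 0},
    {"tx": 0.5, "ty": 0, "tz": 0, "ax": 0, "ay": 0, "az": 0, "gripper": 0},
    {"tx": 0.4, "ty": 0, "tz": 0, "ax": 0, "ay": 0, "az": 0, "gripper": 0},
    {"tx": 0.4, "ty": 0, "tz": 0, "ax": 0, "ay": 0, "az": 0, "gripper": 0},
    {"tx": 0.4, "ty": 0, "tz": 0, "ax": 0, "ay": 0, "az": 0, "gripper": 0},
    {"tx": 0.4, "ty": 0, "tz": 0, "ax": 0, "ay": 0, "az": 0, "gripper": 0},
    {"tx": 0.4, "ty": 0, "tz": 0, "ax": 0, "ay": 0, "az": 0, "gripper": 0},
  ],
)

```text
time_s: 3.6
eef_pos: [508.3, -126.4, 90.3]
ee_rot: [[1.0, -0.016, 0.0], [-0.016, -1.0, -0.0], [0.0, 0.0, -1.0]]
wrist_force: [-1.5, -0.2, 1.1]
gripper_width: 0.001
finger_force: 1.0
```

```bash
python3 - <<'E'
from h import *
c=viewer.capture("scene")
cv2.imwrite("pics/s2.png",cv2.resize(c["frame"][90:250,90:300],(560,427))[:,:,::-1])
st=env.state();print(st["eef_pos"],st["wrist_force"])
E
```

```text
[ 509.05586851 -126.52369177   90.37214396] [ 0.18310737 -0.96553438  0.09164485]
```

View pics/s2.png

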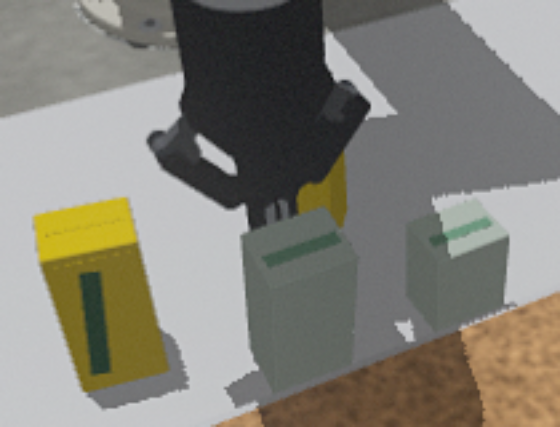

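The block's top has just begun to move at about (300,240) and the force is tiny, so I'll keep pushing.

Request:
play_rows(
  deltas=[
    {"tx": 0.4, "ty": 0, "tz": 0, "ax": 0, "ay": 0, "az": 0, "gripper": 0},
    {"tx": 0.4, "ty": 0, "tz": 0, "ax": 0, "ay": 0, "az": 0, "gripper": 0},
    {"tx": 0.4, "ty": 0, "tz": 0, "ax": 0, "ay": 0, "az": 0, "gripper": 0},
    {"tx": 0.4, "ty": 0, "tz": 0, "ax": 0, "ay": 0, "az": 0, "gripper": 0},
  ],
)

```text
time_s: 4.15
eef_pos: [524.6, -126.7, 90.3]
ee_rot: [[1.0, -0.016, 0.001], [-0.016, -1.0, -0.0], [0.001, 0.0, -1.0]]
wrist_force: [-0.9, -0.4, 0.1]
gripper_width: 0.002
finger_force: 0.2
```

```bash
python3 - <<'E'
from h import *
c=viewer.capture("scene")
cv2.imwrite("pics/s3.png",cv2.resize(c["frame"][90:250,90:300],(560,427))[:,:,::-1])
st=env.state();print(st["eef_pos"],st["wrist_force"])
E
```

```text
[ 525.17848574 -126.77893874   90.38972498] [ 1.21057013 -0.37917174  1.10467945]
```

View pics/s3.png

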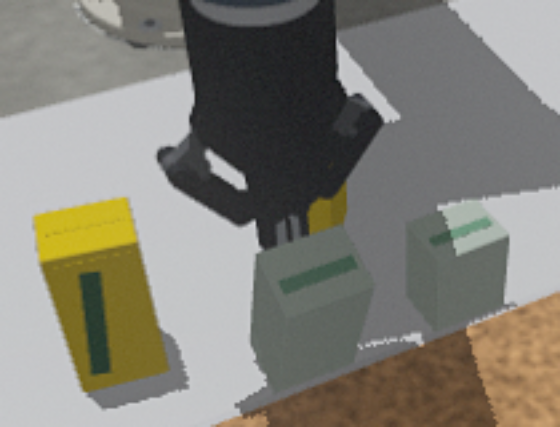

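It's tilting, by about 15 degrees. I'll push on until it topples.

Request:
play_rows(
  deltas=[
    {"tx": 0.4, "ty": 0, "tz": 0, "ax": 0, "ay": 0, "az": 0, "gripper": 0},
    {"tx": 0.4, "ty": 0, "tz": 0, "ax": 0, "ay": 0, "az": 0, "gripper": 0},
    {"tx": 0.4, "ty": 0, "tz": 0, "ax": 0, "ay": 0, "az": 0, "gripper": 0},
    {"tx": 0.4, "ty": 0, "tz": 0, "ax": 0, "ay": 0, "az": 0, "gripper": 0},
    {"tx": 0.3, "ty": 0, "tz": 0, "ax": 0, "ay": 0, "az": 0, "gripper": 0},
    {"tx": 0, "ty": 0, "tz": 0, "ax": 0, "ay": 0, "az": 0, "gripper": 0},
    {"tx": 0, "ty": 0, "tz": 0, "ax": 0, "ay": 0, "az": 0, "gripper": 0},
  ],
)

```text
time_s: 5.08
eef_pos: [543.0, -126.9, 90.2]
ee_rot: [[1.0, -0.016, -0.0], [-0.016, -1.0, 0.0], [-0.0, -0.0, -1.0]]
wrist_force: [-0.4, -0.6, -0.6]
gripper_width: 0.001
finger_force: 0.0
```

```bash
python3 - <<'E'
from h import *
c=viewer.capture("scene")
cv2.imwrite("pics/s4.png",cv2.resize(c["frame"][90:290,90:350],(780,600))[:,:,::-1])
st=env.state();print(st["eef_pos"],st["wrist_force"])
E
```

```text
[ 542.91491655 -126.94858189   90.24810991] [-0.50903167  0.34717197 -0.34033321]
```

View pics/s4.png

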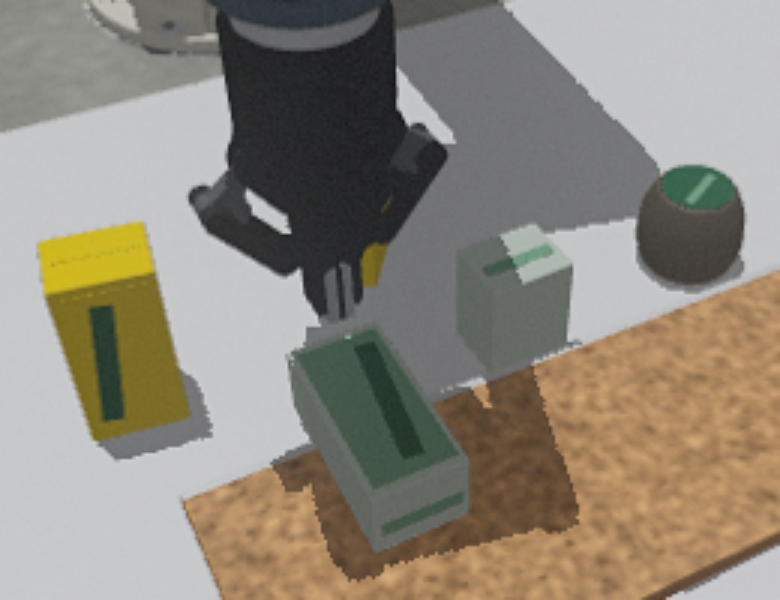

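The block lies on the board with its window up at about (380,430), and it looks square. I'll raise and retract the arm, then check the overhang from above.

Request:
play_rows(
  deltas=[
    {"tx": -1, "ty": 0, "tz": -4, "ax": 0, "ay": 0, "az": 0, "gripper": 0},
    {"tx": -2, "ty": 0, "tz": -5, "ax": 0, "ay": 0, "az": 0, "gripper": 0},
    {"tx": -3, "ty": 2, "tz": -4, "ax": 0, "ay": 0, "az": 0, "gripper": 0},
    {"tx": -3, "ty": 5, "tz": 0, "ax": 0, "ay": 0, "az": 0, "gripper": 0},
    {"tx": -3, "ty": 5, "tz": 0, "ax": 0, "ay": 0, "az": 0, "gripper": 0},
    {"tx": -3, "ty": 5, "tz": 0, "ax": 0, "ay": 0, "az": 0, "gripper": 0},
    {"tx": -3, "ty": 5, "tz": 0, "ax": 0, "ay": 0, "az": 0, "gripper": 0},
    {"tx": 0, "ty": 0, "tz": 0, "ax": 0, "ay": 0, "az": 0, "gripper": 0},
  ],
)

```text
time_s: 6.12
eef_pos: [357.4, -346.8, 220.4]
ee_rot: [[1.0, -0.021, -0.0], [-0.021, -1.0, -0.001], [-0.0, 0.001, -1.0]]
wrist_force: [0.8, 0.6, 0.6]
gripper_width: 0.0
finger_force: 0.0
```

```bash
python3 - <<'E'
from h import *
t=viewer.capture("top")
cv2.imwrite("pics/t2.png",cv2.resize(t["frame"][80:220,150:380],(782,476),interpolation=2)[:,:,::-1])
E
```

```text
(no output)
```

View pics/t2.png

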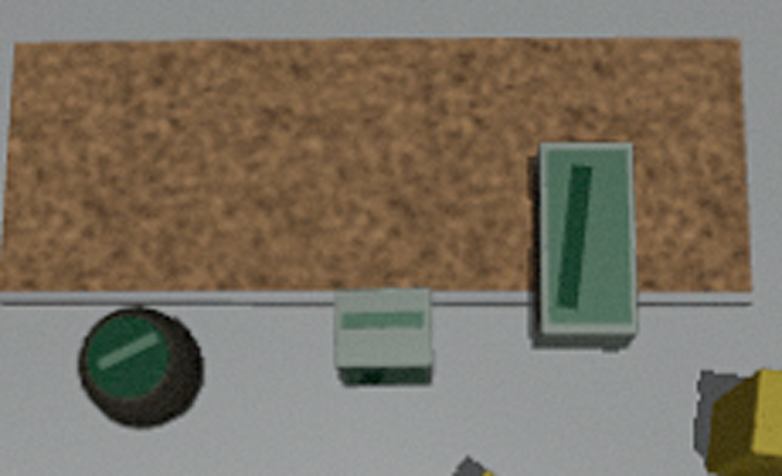

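```bash
python3 - <<'E'
from h import *
t=viewer.capture("top")
q=lambda u,v,z:at(t,150+u/3.4,80+v/3.4,z).round(1)
print(q(542,334,57),q(637,333,57),q(541,143,57),q(633,143,57),q(540,347,12),"edge",q(500,292,12),q(680,292,12))
E
```

```text
[525.4 -98.6  57. ] [ 525.  -152.2   57. ] [ 638.8 -101.9   57. ] [ 637.7 -155.3   57. ] [ 526.6 -101.4   12. ] edge [560.9 -78.4  12. ] [ 558.9 -186.8   12. ]
```

The block is flat and square (about 0.6° off the edge), but its foot sticks out about 30 mm. I'll nudge the foot end in by about 20 mm, keeping the fingertips at z≈46 so the gripper body clears the yellow blocks.

Request:
play_rows(
  deltas=[
    {"tx": 2.5, "ty": -4.4, "tz": 0, "ax": 0, "ay": 0, "az": 0, "gripper": 0},
    {"tx": 2.5, "ty": -4.4, "tz": 0, "ax": 0, "ay": 0, "az": 0, "gripper": 0},
    {"tx": 2.5, "ty": -4.4, "tz": 0, "ax": 0, "ay": 0, "az": 0, "gripper": 0},
    {"tx": 2.5, "ty": -4.4, "tz": 0, "ax": 0, "ay": 0, "az": 0, "gripper": 0},
    {"tx": 2.5, "ty": -4.4, "tz": 0, "ax": 0, "ay": 0, "az": 0, "gripper": 0},
    {"tx": 0, "ty": 0, "tz": 4, "ax": 0, "ay": 0, "az": 0, "gripper": 0},
    {"tx": 0, "ty": 0, "tz": 4, "ax": 0, "ay": 0, "az": 0, "gripper": 0},
    {"tx": 0, "ty": 0, "tz": 0, "ax": 0, "ay": 0, "az": 0, "gripper": 0},
  ],
)

```text
time_s: 7.22
eef_pos: [486.1, -123.8, 138.1]
ee_rot: [[1.0, -0.014, -0.006], [-0.014, -1.0, 0.002], [-0.006, -0.002, -1.0]]
wrist_force: [-0.1, -0.8, -0.0]
gripper_width: -0.002
finger_force: 0.0
```

```bash
python3 - <<'E'
from h import *
t=viewer.capture("top")
for v in ((458,336),(490,364),(461,402),(431,376)): print(at(t,v[0]*.64,v[1]*.64,115).round(0))
st=env.state();print(st["eef_pos"])
E
```

```text
[449. -63. 115.]
[417. -97. 115.]
[376. -64. 115.]
[405. -32. 115.]
[ 487.4590959  -124.62564082  139.87863159]
```

Request:
play_rows(
  deltas=[
    {"tx": 0.5, "ty": 0.1, "tz": 3.1, "ax": 0, "ay": 0, "az": 0, "gripper": 0},
    {"tx": 0, "ty": 0, "tz": 3.1, "ax": 0, "ay": 0, "az": 0, "gripper": 0},
    {"tx": 0, "ty": 0, "tz": 3.2, "ax": 0, "ay": 0, "az": 0, "gripper": 0},
    {"tx": 0, "ty": 0, "tz": 0, "ax": 0, "ay": 0, "az": 0, "gripper": 0},
    {"tx": 0.8, "ty": 0, "tz": 0, "ax": 0, "ay": 0, "az": 0, "gripper": 0},
    {"tx": 0.6, "ty": 0, "tz": 0, "ax": 0, "ay": 0, "az": 0, "gripper": 0},
    {"tx": 0.4, "ty": 0, "tz": 0, "ax": 0, "ay": 0, "az": 0, "gripper": 0},
    {"tx": 0.4, "ty": 0, "tz": 0, "ax": 0, "ay": 0, "az": 0, "gripper": 0},
  ],
)

```text
time_s: 8.28
eef_pos: [515.6, -127.6, 46.8]
ee_rot: [[1.0, -0.016, 0.001], [-0.016, -1.0, -0.0], [0.001, 0.0, -1.0]]
wrist_force: [-5.9, 0.1, 2.9]
gripper_width: -0.001
finger_force: 3.8
```

Request:
play_rows(
  deltas=[
    {"tx": 0.4, "ty": 0, "tz": 0, "ax": 0, "ay": 0, "az": 0, "gripper": 0},
    {"tx": 0.4, "ty": 0, "tz": 0, "ax": 0, "ay": 0, "az": 0, "gripper": 0},
    {"tx": 0.4, "ty": 0, "tz": 0, "ax": 0, "ay": 0, "az": 0, "gripper": 0},
    {"tx": 0.4, "ty": 0, "tz": 0, "ax": 0, "ay": 0, "az": 0, "gripper": 0},
    {"tx": 0.2, "ty": 0, "tz": 0, "ax": 0, "ay": 0, "az": 0, "gripper": 0},
    {"tx": 0, "ty": 0, "tz": 0, "ax": 0, "ay": 0, "az": 0, "gripper": 0},
  ],
)

```text
time_s: 9.02
eef_pos: [531.5, -127.6, 45.9]
ee_rot: [[1.0, -0.016, -0.003], [-0.016, -1.0, 0.001], [-0.003, -0.001, -1.0]]
wrist_force: [-5.2, 0.4, 2.4]
gripper_width: 0.001
finger_force: 2.6
```

Request:
play_rows(
  deltas=[
    {"tx": -1, "ty": 0, "tz": 0, "ax": 0, "ay": 0, "az": 0, "gripper": 0},
    {"tx": -2, "ty": 0, "tz": -1, "ax": 0, "ay": 0, "az": 0, "gripper": 0},
    {"tx": 0, "ty": 0, "tz": -5, "ax": 0, "ay": 0, "az": 0, "gripper": 0},
    {"tx": 0, "ty": 0, "tz": -5.5, "ax": 0, "ay": 0, "az": 0, "gripper": 0},
    {"tx": -3, "ty": 4, "tz": -5, "ax": 0, "ay": 0, "az": 0, "gripper": 0},
    {"tx": -3, "ty": 5, "tz": 0, "ax": 0, "ay": 0, "az": 0, "gripper": 0},
    {"tx": -3, "ty": 5, "tz": 0, "ax": 0, "ay": 0, "az": 0, "gripper": 0},
    {"tx": -3, "ty": 5, "tz": 0, "ax": 0, "ay": 0, "az": 0, "gripper": 0},
  ],
)

```text
time_s: 10.02
eef_pos: [382.4, -312.1, 205.9]
ee_rot: [[1.0, -0.016, 0.001], [-0.016, -1.0, -0.001], [0.001, 0.001, -1.0]]
wrist_force: [1.4, -0.2, 0.1]
gripper_width: 0.002
finger_force: 0.0
```

```bash
python3 - <<'E'
from h import *
t=viewer.capture("top")
cv2.imwrite("pics/t3.png",cv2.resize(t["frame"][80:220,150:380],(782,476),interpolation=2)[:,:,::-1])
E
```

```text
(no output)
```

View pics/t3.png

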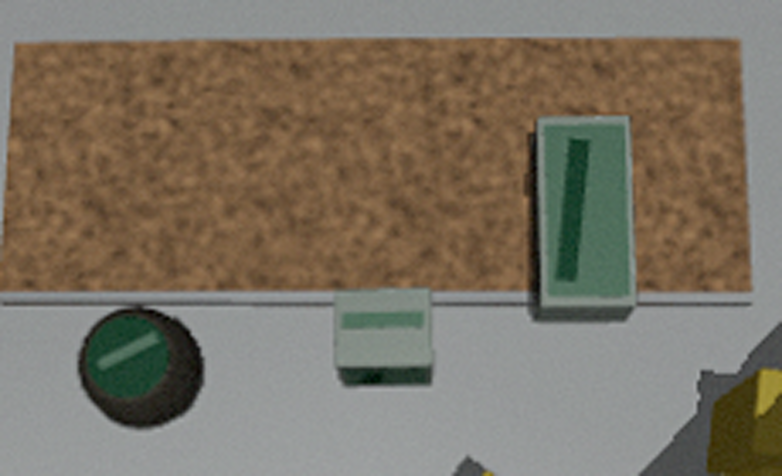

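The block lies square with its window up. Its foot line at v≈320 is about 13 mm past the edge at v≈295, which is the natural pivot overhang, and the other two stones haven't moved.

```bash
python3 -c "
from plant import job_done
print(job_done())"
```

```text
the job is handed in; nothing more can be done
None
```

I tipped the tall jade block onto the board; it lies flat and square, window up, with its foot about 13 mm over the edge after a 17 mm nudge inward, the other two stones did not move, and I handed the job in at about 10 s.

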